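# Pop the battery hatch of the roll gauge readout

## Robot

A 6-joint arm with a two-finger parallel gripper is mounted at the origin on the work surface. World frame = base frame: x ahead of the robot, y to its left, z up, the work surface at z = 0. Lengths are in m, angles in rad, forces in N, time in s.
With the tool pointing down it reaches from about 0.35 to 0.95 m from the base axis. Payload 17.4 kg.
Tool frame: the origin (TCP) lies on the mounting face of the last link; the fingertips stand 186 mm ahead of it and the grasp point (between the pads) lies 167 mm ahead of it; z points along the fingers, y is the line along which they close (so a half turn about z gives the same grasp; the last joint's range is limited). The gripper opens to 93 mm and grips with 3 to 60 N. Pads are 15 mm wide; open, the fingers measure 128 mm over their backs; the gripper's body (75 mm by 188 mm) begins 65 mm behind the grasp point.
Start: joints at [1.189, 0.116, 1.442, -0, 1.584, -0.038], TCP at [0.228, 0.636, 0.405] pointing down, gripper open.
Joint ranges: [-2.83, 2.83], [-0.83, 2.19], [0.07, 2.5], [-1.14, 4.28], [0.01, 3], [-2.97, 2.97]. Speed limits (rad/s): [1.89, 1.89, 2.22, 3.14, 3.14, 3.14].

## Interface

Orientations are given as [roll, pitch, yaw] about the fixed x, y, z axes, in that order (R = Rz(yaw) Ry(pitch) Rx(roll)).
In Python, from workcell import manip gives the robot as it stands.
- The arm moves only by the shell command python3 -m inch 'ROWS' [FORCE]. ROWS is a JSON object of lists of equal length, an entry for each row: "dp": the shift along the tool's x, y, z normalised to -1 to 1, where 1 is 0.75 m, a list of three; "turn": the turn about the tool's z normalised to -1 to 1, where 1 is 45 degrees; "fingers": the opening, from 0 (shut) to 1 (fully open). In form: {"dp": [[tx, ty, tz], ...], "turn": [turn, ...], "fingers": [fingers, ...]}. A call has 1 to 8 rows; each row shifts and turns the commanded pose from where the row before left it, along the tool's axes as they then stand; what a row does not reach is not made up. A row lasts 1/8 s, in which the tool goes at most 62.5 mm and 10.7 degrees, less where a joint would pass 70% of its speed; a pose out of reach is approached as far as the arm can. A call with a number of a shift or a turn outside -1 to 1 is refused whole. A call with a gripper value outside its range is refused whole. The fingers move at their own pace and stop on an object; FORCE is the grip in N (left out, the last holds). Time passes only in rows, so rows that do not move let the fingers close. It gives the time, the measured TCP pose, the force, the opening and the grip force at its end, in the units of the state.
- manip.sense(): the state, without advancing time (a new reading comes with each control period).
- manip.get_image(name): name is "scene" or "top" or "wrist"; returns a dict with "image" (420x560x3 uint8, red, green, blue), "fov_y" (degrees; the focal length in pixels is half the picture's height over the tangent of half this angle, whatever the lens; pixels are square), "cx", "cy" (the principal point, pixels), "camera_from_world" (4x4, takes a point from world to camera coordinates). Camera axes: x right, y up, looking along -z (the intrinsics and any distortion apply to the point x, -y, -z); pixel columns grow to the right and rows downward; lengths in m; the calibration is good to about 2 mm. A picture is of the moment at which its call begins. There is no depth.
- manip.hand_in(): hands the job in; it is judged then, once.
Trained networks look in a picture, given as the dict that the camera call returned (one of the last four; its "shot" number tells which), for a name from the list of things; names that differ only in an ending like _2 or _b are one class to them, and where a whole thing is asked for, a point or a joint stands for the part that bears it (a point fixed in the world has none). Each returns a list of dicts, best first, with "confidence" (0 to 1); they miss things now and then, are a little off and sometimes report something else, mostly with a low value. They report only what shows in the picture. A call takes as long as a camera call.
- manip.cut_out(picture, name): "mask" (420x560 bool, what is visible of it).
- manip.pinpoint(picture, name): "xyz" ([x, y, z] in m, in world coordinates, good to about 4 mm: a listed point, or the origin of a listed thing).
The state is a dict: "time": time; "joint_pos": joint angles; "qvel": joint speeds; "effort": joint torques, N m; "eef_pos": TCP position; "eef_rot": TCP orientation; "contact_force": force on the tool from outside, world axes, zero at the start; "wrist_torque": the same for the moment, N m; "width": finger opening in m; "finger_force": force on a finger pad.
Only numpy, scipy, OpenCV 4.12 (cv2) and the standard library are available. Lean on these libraries where they do the work, as an engineer would, in place of code of your own. Each camera call takes 0.05 s, during which the arm holds its last target. There are 200 camera calls.

## Task

Open the battery hatch of the gauge readout, the grey bench box with the sloping front, so that its cells can be checked: with a fingertip press the wider of the two hatches on its top at the thumb ribs, once, until its push-push latch lets go, then take the hand away to let it spring fully open. Watch it for a good two seconds to see that it stays open, and do not press it shut again. Pick nothing up: the readout stays in its place, its narrow hatch shut, and the gauges lying about are left alone.

Things in the scene. Friction and masses are not known exactly. Their poses are not given: they have to be found in the camera images.
- readout: bench readout, a loose grey box of 2 to 3.3 kg on rubber feet; origin under it on the counter, x to its rear (-105 to +85 mm), y to its left (-102 to +102 mm), z up; flat top 78 mm high from x = -40 mm back, front slope with display and keys below. Two hatches side by side in the top, both from x = -8 mm (free edge) to +68 mm (hinge line): wide battery hatch at y = -34, narrow one at y = +57 mm
- battery_hatch_press (a point): middle of the three black thumb ribs on the wide battery hatch: on its upper face, mid-width, 20 mm from its free front edge, 56 mm from its hinge line. The hatch is a lid 76 x 100 x 5 mm; shut, it is level and 5 mm proud of the readout's top, this point 83 mm above the counter, axes as the readout's. The point moves with the hatch
- battery_hatch (a joint): hinge angle of the wide hatch, rad: about 0 latched shut, negative pressed in, stop at -0.115 (ribs 6.4 mm in), +1.40 fully open (front edge up and back, 155 mm over the counter). About 3 N at the ribs; below -0.08 (4.5 mm in) frees the latch. Its damped spring opens it in about 1 s once the finger leaves, following a slow finger up. A shallower press leaves it latched; a second press shuts it
- battery_pin (a joint): sideways place, m, of the follower pin in the battery hatch's push-push latch, inside the case: 0 hooked (hatch latched), about +0.005 when a press has freed it, about -0.001 with the hatch open; below -0.004 only when the open hatch is pushed down again nearly shut
- port_hatch_press (a point): the same rib point on the narrow interface hatch (76 x 46 mm), which is to stay shut
- port_hatch (a joint): hinge angle of the narrow hatch, rad: 0 shut, same workings as the wide one
- plug_a: smallest chromed double-ended plug gauge lying on its 24 mm hexagonal aluminium handle, 112 mm long, 0.16 kg; origin under the handle's middle, x along it; lies beside the readout
- plug_b: middle plug gauge, handle 28 mm over flats, 112 mm long; lies before the readout
- plug_c: largest plug gauge, handle 32 mm over flats, 112 mm long; lies behind the readout
- dial: black enamelled dial indicator lying face up, 58 mm across, 25 mm high, stem along its -x to 72 mm; origin under the dial's centre; behind the readout
- tag_holder: copper inspection tag holder standing up, 34 x 70 mm foot, 50 mm high; origin under its foot; beside the readout
- straightedge: steel straightedge lying flat, 300 x 40 x 6 mm, along its x; origin under its middle
- clip_board: wooden board 230 x 160 mm, 9 mm thick, with a sprung steel clip (33 mm high) gripping a brass profile plate; origin under its middle

How it is judged:
On the way, in this order (a step that is already met when the one before it is completed fails the run):
1. a finger presses the wide hatch in until its latch lets go (value of joint battery_hatch below -0.06 rad and value of joint battery_pin above 0.0026 m and contact force between battery_hatch and the fingers above 0.5 N), for 0.02 s.
2. the wide hatch has sprung fully open and stands there untouched for two seconds (value of joint battery_hatch above 1.3 rad and contact force between battery_hatch and the arm below 0.1 N and contact force between battery_hatch and the fingers below 0.1 N), for 2 s.
At the end, for the whole second after the job is handed in: the wide battery hatch stands open and at rest at its stop (over 1.3 rad), the narrow hatch is shut and latched (within 0.03 rad), the readout stands level within 15 mm of where it was (value of joint battery_hatch above 1.3 rad and velocity of joint battery_hatch between -0.05 and 0.05 rad/s and value of joint port_hatch between -0.03 and 0.03 rad and distance of readout from where it was at the start of the episode below 0.015 m and angle between readout's own z axis and vertical below 0.05 rad and linear speed of readout below 0.01 m/s); the robot touches nothing.
It fails at once if the popped hatch is pushed down again nearly shut (value of joint battery_pin below -0.004 m).
It fails at once if the narrow hatch is opened (value of joint port_hatch above 0.08 rad).
It fails at once if the readout is shoved over 15 mm, lifted or tipped (distance of readout from where it was at the start of the episode above 0.015 m or height (world z) of readout above 0.006 m or angle between readout's own z axis and vertical above 0.08 rad).
It fails at once if a gauge or other thing lying about is shifted over 10 mm or picked up (distance of any of plug_a, plug_b, plug_c, dial, tag_holder, straightedge, clip_board from where it was at the start of the episode above 0.01 m).
It also fails if it takes over 32 s, if anything falls off the work surface, if the arm or the gripper's body presses on something with over 40 N, if the wrist force passes 120 N, or if a joint passes its speed limit or range.

## Working session

There is one attempt and no reset: what is moved stays moved. The work goes in short steps, Python scripts to look and compute and a shell command to move; the robot and the scene stay as the last step left them, time stands still between calls to the robot, and variables do not carry over. Pictures are saved under pics/ and viewed, at most 10 in all, crops included, and the job is handed in when it is done.

```bash
mkdir -p pics; cat > h.py <<'E'
from workcell import manip
import numpy as np, cv2
def save(p,n): cv2.imwrite('pics/'+n+'.png',cv2.cvtColor(p['image'],cv2.COLOR_RGB2BGR))
def proj(p,X):
    f=p['image'].shape[0]/2/np.tan(np.radians(p['fov_y'])/2); c=(p['camera_from_world']@np.append(X,1))[:3]
    return p['cx']+f*c[0]/-c[2], p['cy']-f*c[1]/-c[2]
E
python3 - <<'E'
from h import *
for n in ('top','scene'):
    p=manip.get_image(n); save(p,n+'1')
    print(n,[k for k in p if k!='image'],p['fov_y'])
    for t in ('battery_hatch_press','port_hatch_press','readout'):
        for r in manip.pinpoint(p,t)[:2]: print(t,np.round(r['xyz'],4),round(r['confidence'],2),np.round(proj(p,r['xyz'])))
s=manip.sense(); print(s['time'],s['eef_pos'],s['eef_rot'],s['width'])
E
```

```text
top ['fov_y', 'cx', 'cy', 'camera_from_world', 'shot'] 48.9229803579286
battery_hatch_press [ 0.6033 -0.0761  0.0844] 0.76 [291. 197.]
port_hatch_press [0.6474 0.005  0.0809] 0.93 [263. 181.]
readout [ 0.6046 -0.0389  0.0013] 0.75 [278. 198.]
scene ['fov_y', 'cx', 'cy', 'camera_from_world', 'shot'] 52.02442356320928
port_hatch_press [0.6429 0.0091 0.0816] 0.74 [309. 228.]
readout [ 0.6091 -0.0382 -0.0033] 0.61 [289. 245.]
0.4 [0.22753404 0.63550579 0.4046692 ] [-3.14144497e+00 -1.48041999e-06  2.79780606e+00] 0.09316015327173656
```

View pics/top1.png

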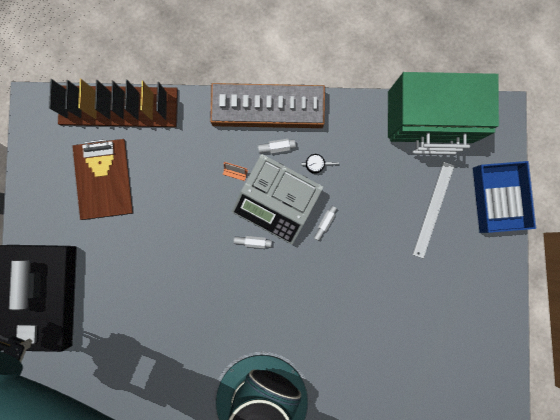

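View pics/scene1.png

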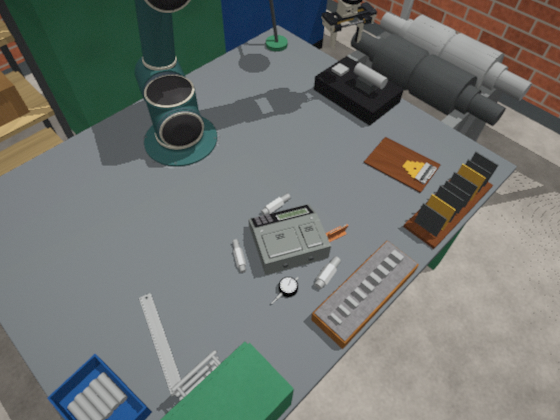

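The top view shows the readout centred near (280,198), display at lower left and yaw about -28°. The wide hatch is at (293,188) and the narrow one at (264,177). In the scene view the readout is at (290,240), with the gauges clear around it. The distance between the two rib points matches the 91 mm given. I'll turn so tool y lies along the hinge, close the fingers and fly over.

```bash
python3 -m inch '{"dp":[[0,0,0],[-0.063,-0.043,0],[-0.063,-0.043,0],[-0.063,-0.043,0],[-0.063,-0.043,0],[-0.063,-0.043,0],[-0.063,-0.043,0],[-0.063,-0.043,0]],"turn":[0.185,0,0,0,0,0,0,0],"fingers":[0,0,0,0,0,0,0,0]}' 10
python3 -m inch '{"dp":[[-0.063,-0.043,0],[-0.063,-0.043,0],[-0.063,-0.043,0],[-0.063,-0.043,0],[-0.063,-0.043,0],[-0.063,-0.043,0],[0,0,0],[0,0,0]],"turn":[0,0,0,0,0,0,0,0],"fingers":[0,0,0,0,0,0,0,0]}'
python3 - <<'E'
from h import *
for n in ('wrist','top'):
    p=manip.get_image(n); save(p,n+'2')
    for t in ('battery_hatch_press','port_hatch_press','readout'):
        for r in manip.pinpoint(p,t)[:1]: print(n,t,np.round(r['xyz'],4),round(r['confidence'],2),np.round(proj(p,r['xyz'])))
s=manip.sense(); print(s['time'],s['eef_pos'],s['eef_rot'],s['width'],s['contact_force'])
E
```

```text
time: 1.4
eef_pos: [0.4138, 0.2791, 0.405]
eef_rot: [3.141, 0.0, 2.653]
contact_force: [-0.1, 0.0, -0.1]
width: 0.0172
finger_force: 0.0
time: 2.4
eef_pos: [0.5727, -0.023, 0.4046]
eef_rot: [3.141, -0.0, 2.652]
contact_force: [-0.1, 0.2, -0.1]
width: 0.0004
finger_force: 0.0
wrist battery_hatch_press [ 0.6058 -0.0727  0.0814] 0.68 [256. 248.]
wrist port_hatch_press [0.6428 0.0074 0.0828] 0.96 [335. 244.]
wrist readout [ 0.6061 -0.0372 -0.0041] 0.57 [283. 214.]
2.8 [ 0.57263267 -0.02266443  0.40495663] [3.14144280e+00 3.03433170e-04 2.65332573e+00] 0.0003287047891479941 [ 0.02246028  1.16250306 -0.32501723]
```

View pics/wrist2.png

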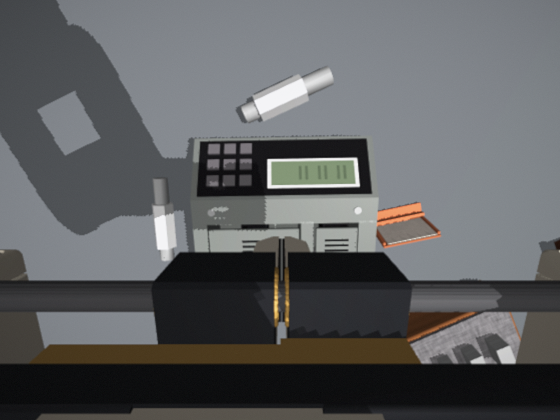

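The wrist view is square to the readout, so the yaw is right. The wide hatch is at left, with its ribs near (250,246), and the narrow hatch's ribs are at (337,243). I'll hover over the ribs about 12 mm up and check.

```bash
python3 -m inch '{"dp":[[-0.07,-0.041,0],[0,0,0.055],[0,0,0.055],[0,0,0.055],[0,0,0],[0,0,0]],"turn":[0,0,0,0,0,0],"fingers":[0,0,0,0,0,0]}'
python3 - <<'E'
from h import *
s=manip.sense(); tip=s['eef_pos']-np.array([0,0,.186]); print(s['time'],tip,s['contact_force'])
for n in ('scene','wrist'):
    p=manip.get_image(n)
    for t in ('battery_hatch_press','port_hatch_press'):
        for r in manip.pinpoint(p,t)[:1]: print(n,t,np.round(r['xyz'],4),round(r['confidence'],2))
    if n=='scene':
        u,v=map(int,proj(p,tip)); print(u,v)
        p['image']=cv2.resize(p['image'][v-70:v+70,u-90:u+90],None,fx=4,fy=4,interpolation=cv2.INTER_CUBIC)
    save(p,n+'3')
E
```

```text
time: 3.55
eef_pos: [0.605, -0.0749, 0.2829]
eef_rot: [3.141, 0.002, 2.653]
contact_force: [-0.6, -0.7, 0.1]
width: 0.0004
finger_force: 0.0
3.55 [ 0.60504797 -0.07491662  0.09694285] [-0.56569836 -0.73084638  0.08506611]
scene battery_hatch_press [ 0.5982 -0.074   0.0859] 0.87
scene port_hatch_press [0.6442 0.0094 0.0853] 0.75
280 234
wrist battery_hatch_press [ 0.6039 -0.0741  0.0783] 0.93
wrist port_hatch_press [0.6432 0.0096 0.0847] 0.7
```

View pics/scene3.png

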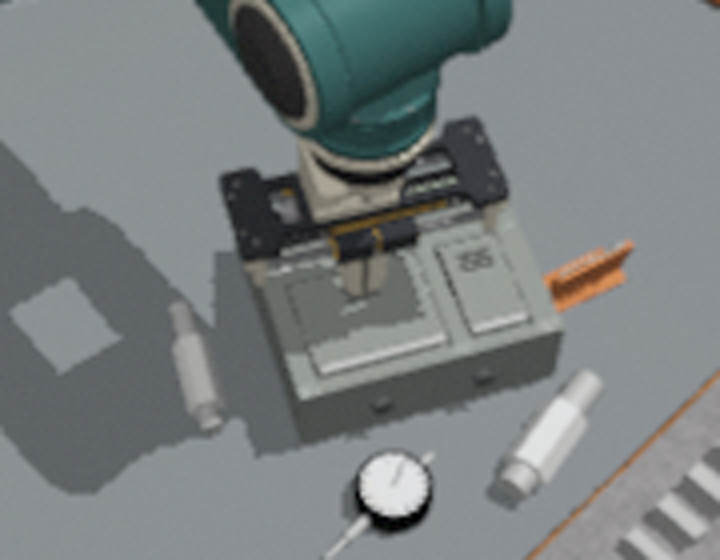

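View pics/wrist3.png

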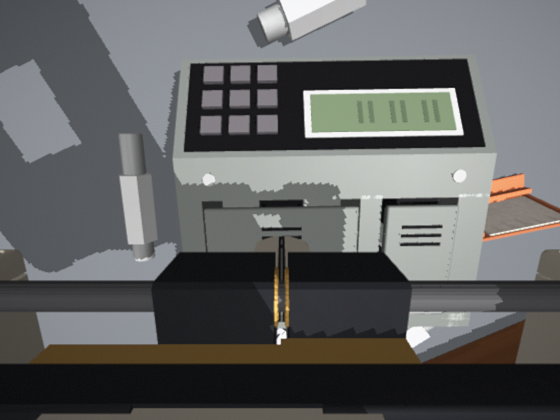

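The fingertips are centred across the wide hatch (finger at u=282, hatch from 205 to 358), over the ribs at v≈229–245, and well clear of the narrow hatch. I'll nudge 2 mm to the front and press down in small rows.

```bash
python3 -m inch '{"dp":[[0.0025,0,0.008],[0,0,0.006],[0,0,0.003],[0,0,0.003],[0,0,0.0015],[0,0,0]],"turn":[0,0,0,0,0,0],"fingers":[0,0,0,0,0,0]}'
python3 -m inch '{"dp":[[0,0,0.002],[0,0,0]],"turn":[0,0],"fingers":[0,0]}'
```

```text
time: 4.6
eef_pos: [0.603, -0.0741, 0.2649]
eef_rot: [3.142, 0.0, 2.653]
contact_force: [-1.6, 0.2, 1.6]
width: 0.0003
finger_force: 1.3
time: 4.85
eef_pos: [0.6031, -0.0741, 0.2637]
eef_rot: [3.142, 0.0, 2.653]
contact_force: [-2.6, 0.1, 5.6]
width: 0.0007
finger_force: 2.6
```

```bash
python3 -m inch '{"dp":[[0,0,0.0013],[0,0,0]],"turn":[0,0],"fingers":[0,0]}'
```

```text
time: 5.1
eef_pos: [0.6031, -0.0741, 0.2633]
eef_rot: [3.141, 0.001, 2.653]
contact_force: [-5.3, 1.9, 10.4]
width: 0.001
finger_force: 5.7
```

The force rises with almost no further travel, so the hatch is at its stop and the latch should be freed. I'll take the hand up and to the front, away from the hatch's arc.

```bash
python3 -m inch '{"dp":[[0,0,-0.04],[0.03,0,-0.07],[0.04,0,-0.07],[0.06,0,-0.04],[0.06,0,0],[0.06,0,0],[0,0,0],[0,0,0]],"turn":[0,0,0,0,0,0,0,0],"fingers":[0,0,0,0,0,0,0,0]}'
python3 - <<'E'
from h import *
p=manip.get_image('scene'); save({'image':cv2.resize(p['image'][150:310,180:400],None,fx=3,fy=3)},'scene4')
E
```

```text
time: 6.1
eef_pos: [0.4378, 0.0139, 0.4274]
eef_rot: [3.141, 0.001, 2.653]
contact_force: [-0.4, -0.7, 0.2]
width: 0.0006
finger_force: 0.0
```

View pics/scene4.png

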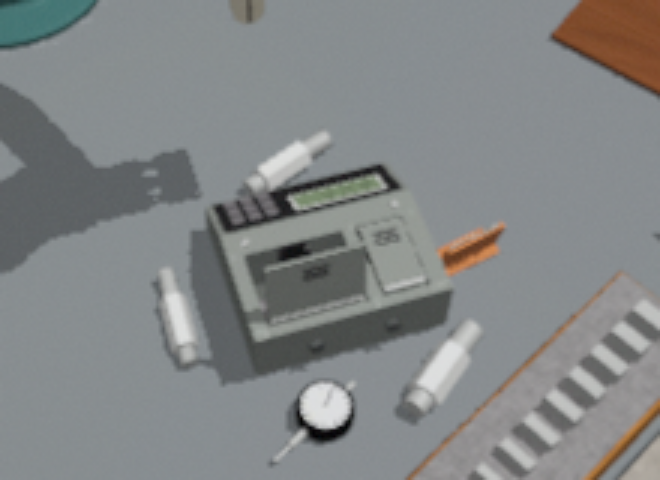

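The wide hatch is standing up at about (318,270) in the crop, with the compartment open behind it. The narrow hatch is shut and the gauges are undisturbed. Next I wait over 2 s, then look again.

```bash
for i in 1 2 3; do python3 -m inch '{"dp":[[0,0,0],[0,0,0],[0,0,0],[0,0,0],[0,0,0],[0,0,0],[0,0,0],[0,0,0]],"turn":[0,0,0,0,0,0,0,0],"fingers":[0,0,0,0,0,0,0,0]}' | head -1; done
python3 - <<'E'
from h import *
p=manip.get_image('scene'); save({'image':cv2.resize(p['image'][150:310,180:400],None,fx=3,fy=3)},'scene5')
E
```

```text
time: 7.15
time: 8.15
time: 9.15
```

View pics/scene5.png

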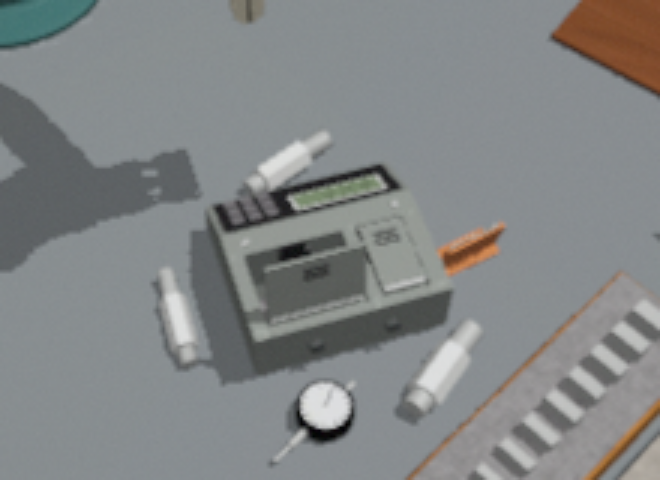

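Three seconds later the picture is the same: the wide hatch is still at its stop at (318,270), the narrow one is shut, and nothing else has moved.

```bash
python3 -c "
from workcell import manip
print(manip.hand_in())"
```

```text
the job is handed in; nothing more can be done
None
```

I pressed the wide battery hatch once and it sprang open. Pictures just after the hand left and 3 s later show it still standing open, the narrow hatch shut and nothing else visibly moved. The job is handed in, but no verdict came back.

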